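# Make up two reading-room orders in an archive store

### The job

Make up the two readers' orders from the stock on the bench: the orange tray gets the red volume and the green-labelled film box; the blue tray gets the cream volume, the yellow-labelled film box and, last of all, the framed glass plate, kept upright and slid down into the tray's metal plate guides until it is fully home. Stand each volume and film box upright on the floor of a bay of its own, between the foam strips, and set everything down gently instead of dropping it. Leave the black volume and the brass paperweight where they are.

Things in the scene. Friction and masses are not known exactly. Their poses are not given: they have to be found in the camera images.
- red_volume_mid (a point): Small bound volume with red leather boards, standing upright on the bench. 85 (x, depth) x 34 (y, thickness) x 110 mm (z, height), 0.3 kg. The point is its centre, 55 mm above its foot; z points up, y is through the thickness (grasp across it, 25 mm below the top: deeper, the palm may hit). The spine, with a white label, is at +x.
- cream_volume_mid (a point): Small bound volume like the red one, but with cream boards; the same size (85 x 34 x 110 mm) and axes; the point is its centre, 55 mm above its foot.
- green_film_mid (a point): Buff cardboard microfilm box standing on edge, with a green label on its top and front. 100 (x) x 40 (y, thickness) x 100 mm (z), 0.2 kg. The point is its centre, 50 mm above its foot; z points up, y is through the thickness (grasp across it, 25 mm below the top: deeper, the palm may hit).
- yellow_film_mid (a point): Buff microfilm box like the green one, but with a yellow label; the same size (100 x 40 x 100 mm) and axes; the point is its centre, 50 mm above its foot.
- glass_plate_mid (a point): Glass negative in a pale metal frame, 95 (x) x 9 (y, thickness) x 120 mm (z), 0.2 kg. The point is its centre; z up, y through the thickness (grasp across it, 25 mm below the top). It starts on edge, with 1 mm play each side, in a slotted wooden stand fixed to the bench (114 x 44 x 30 mm high; slot floor 6 mm above the bench): pull it straight up 24 mm to free it.
- orange_tray: Orange tray fixed to the bench, 128 (x) x 144 (y) x 30 mm high, walls and floor 4 mm. Origin: centre of its underside, at bench height. A foam strip along x (24 mm wide, top at 22 mm) at y = 0 parts two bays, each 120 (x) x 56 mm (y), centred at x = 0, y = +40 and -40 mm. Items stand with their thickness along the tray's y, in either bay.
- blue_tray: Blue tray fixed to the bench, 128 (x) x 228 (y) x 30 mm high, walls and floor 4 mm. Origin: centre of its underside, at bench height. Foam strips along x (24 mm wide, top at 22 mm) at y = +42 and -38 mm part two bays, each 120 (x) x 56 mm (y), centred at x = 0, y = +82 and +2 mm, from the plate rack's place at y = -80 mm. Items stand with thickness along y, in either bay.
- plate_rack: Two upright aluminium U guides facing each other along x, fixed in the blue tray. Origin: middle of the underside, 4 mm above the bench. The plate goes between them, its x along x (either way round); home: its lower edge 4 mm, its centre 64 mm above the origin. Grooves 12 mm wide (y), 99 mm across (x), up to 74 mm high; above, mouths flare to about 28 x 106 mm at 91 mm.
- black_volume_mid (a point): Bystander: volume with black boards standing upright among the stock; 85 x 34 x 110 mm, the point is its centre. Not ordered: leave it.
- paperweight_mid (a point): Bystander: brass knobbed paperweight on the bench, 44 mm across, 38 mm high; the point is its centre. Leave it.
Not all that is in view belongs to the job. Leave any purple look-alike of the part that bears green_film_mid alone. What is shaped like the part that bears red_volume_mid but purple is not meant.

How it is judged (in metres and radians):
On the way, in this order (a step that is already met when the one before it is completed fails the run):
1. both volumes and both film boxes stand upright in bays of their trays (x of red_volume_mid in the frame of orange_tray between -0.025 and 0.025 m and y of red_volume_mid in the frame of orange_tray between -0.07 and 0.07 m and z of red_volume_mid in the frame of orange_tray between 0.053 and 0.065 m and angle between each of red_volume_mid, cream_volume_mid, green_film_mid, yellow_film_mid's own z axis and vertical below 0.12 rad and x of cream_volume_mid in the frame of blue_tray between -0.025 and 0.025 m and y of cream_volume_mid in the frame of blue_tray between -0.03 and 0.112 m and z of cream_volume_mid in the frame of blue_tray between 0.053 and 0.065 m and x of green_film_mid in the frame of orange_tray between -0.025 and 0.025 m and y of green_film_mid in the frame of orange_tray between -0.07 and 0.07 m and z of green_film_mid in the frame of orange_tray between 0.048 and 0.06 m and x of yellow_film_mid in the frame of blue_tray between -0.025 and 0.025 m and y of yellow_film_mid in the frame of blue_tray between -0.03 and 0.112 m and z of yellow_film_mid in the frame of blue_tray between 0.048 and 0.06 m), for 0.2 s.
2. after that, the glass plate is home in the guides (horizontal distance between glass_plate_mid and plate_rack below 0.006 m and z of glass_plate_mid in the frame of plate_rack between 0.058 and 0.068 m and angle between the x axis of glass_plate_mid and the x axis of plate_rack, either way round below 0.1 rad and angle between glass_plate_mid's own z axis and vertical below 0.08 rad), for 0.2 s.
At the end, for the whole second after the job is handed in: Red volume and green box in the orange tray's bays, cream and yellow in the blue tray's: upright within 7 degrees, feet within 6 mm of the floor. Plate upright in the guides within 4 mm of home. All released and at rest; black volume and paperweight within 20 mm of their start (all of step 1 and all of step 2 and linear speed of each of red_volume, cream_volume, green_film, yellow_film, glass_plate below 0.02 m/s and distance of each of black_volume_mid, paperweight_mid from where it was at the start of the episode below 0.02 m); the robot touches nothing.
It fails at once if the glass plate is tipped by more than 30 degrees (angle between glass_plate_mid's own z axis and vertical above 0.52 rad).
It fails at once if the plate is dropped down the guides (faster than 0.6 m/s in them) (horizontal distance between glass_plate_mid and plate_rack below 0.012 m and z of glass_plate_mid in the frame of plate_rack below 0.135 m and linear speed of glass_plate above 0.6 m/s).
It fails at once if a volume or film box is dropped into its tray (faster than 0.7 m/s within 30 mm of its underside) ((x of red_volume_mid in the frame of orange_tray between -0.06 and 0.06 m and y of red_volume_mid in the frame of orange_tray between -0.11 and 0.11 m and z of red_volume_mid in the frame of orange_tray below 0.085 m and linear speed of red_volume above 0.7 m/s) or (x of cream_volume_mid in the frame of blue_tray between -0.06 and 0.06 m and y of cream_volume_mid in the frame of blue_tray between -0.11 and 0.11 m and z of cream_volume_mid in the frame of blue_tray below 0.085 m and linear speed of cream_volume above 0.7 m/s) or (x of green_film_mid in the frame of orange_tray between -0.06 and 0.06 m and y of green_film_mid in the frame of orange_tray between -0.11 and 0.11 m and z of green_film_mid in the frame of orange_tray below 0.08 m and linear speed of green_film above 0.7 m/s) or (x of yellow_film_mid in the frame of blue_tray between -0.06 and 0.06 m and y of yellow_film_mid in the frame of blue_tray between -0.11 and 0.11 m and z of yellow_film_mid in the frame of blue_tray below 0.08 m and linear speed of yellow_film above 0.7 m/s)).
It fails at once if the black volume or the paperweight is moved by more than 20 mm (distance of any of black_volume_mid, paperweight_mid from where it was at the start of the episode above 0.02 m).
It also fails if it takes over 131 s, if anything falls off the work surface, if the arm or the gripper's body presses on something with over 40 N, if the wrist force passes 120 N, or if a joint passes its speed limit or range.

### The arm

A 6-joint arm with a two-finger parallel gripper is mounted at the origin on the work surface. World frame = base frame: x ahead of the robot, y to its left, z up, the work surface at z = 0. Lengths are in mm, angles in rad, forces in N, time in s.
With the tool pointing down it reaches from about 350 to 850 mm from the base axis. Payload 8.1 kg.
Tool frame: the origin (TCP) lies at the very end of the fingers, on their centre line; the grasp point (between the pads) lies 19 mm behind it (env.hold_point_z is the distance from the TCP to the grasp point, in mm); z points along the fingers, y is the line along which they close (so a half turn about z gives the same grasp; the last joint's range is limited). The gripper opens to 85 mm and grips with 20 to 120 N. Pads are 22 mm wide; open, the fingers measure 114 mm over their backs; the gripper's body (76 mm by 85 mm) begins 54 mm behind the grasp point. The pads swing forward as they close: fully open they stand 13 mm farther back than shut.
Start: joints at [1.199, 0.13, 1.488, -0, 1.523, -0.085], TCP at [169.709, 575.503, 231.292] pointing down, gripper open.
Joint ranges: [-2.96, 2.96], [-0.89, 2.26], [0.02, 2.5], [-1.34, 4.48], [0, 2.73], [-2.66, 2.66]. Speed limits (rad/s): [2.39, 2.39, 2.79, 3.14, 3.14, 3.14].

### API

Orientations are given as a unit quaternion [w, x, y, z].
In Python, from bench import env, claw, sense, viewer, job gives the robot as it stands. Calls block until the motion is done:
- env.move_ptp(position, orientation): joint-space move of the TCP to a pose.
- env.line_to(position, v=150, rot=None): straight line of the TCP; rot=None keeps the orientation; v is the mean speed in mm/s.
- env.set_joints(angles): joint-space move.
- claw.move_gripper(opening): opening from 0.0 (shut) to 1.0 (fully open); the grip force is fixed at half the most; returns when the fingers have stopped.
- env.hold(seconds).
- env.ik(position, orientation): joint angles nearest the present ones, or None.
- sense(): the state.
- viewer.camera(name): name is "scene" or "top" or "wrist"; returns a dict with "pixels" (480x640x3 uint8, red, green, blue), "fx", "fy", "cx", "cy" (pixels), "k1" (the pictures are not rectified: a ray, as slopes to the right and down, at radius r is drawn at 1 + k1 r^2 times it, then the intrinsics apply), "R" (3x3) and "t" (3): a world point X has camera coordinates R X + t. Camera axes: x right, y down, z forward; pixel columns grow to the right and rows downward; lengths in mm; the calibration is good to about 2 mm. A picture is of the moment at which its call begins. There is no depth.
A pose or a line that the arm cannot do raises env.MotionError and nothing moves.
- job.hand_in(): hands the job in; it is judged then, once.
The state is a dict: "time_s": time; "qpos": joint angles; "qvel": joint speeds; "joint_torque": joint torques, N m; "ee_pos": TCP position; "eef_rot": TCP orientation; "force": force on the tool from outside, world axes, zero at the start; "ft_torque": the same for the moment, N m; "opening": opening from 0.0 (shut) to 1.0 (fully open); "grasp_force": force on a finger pad.
Only numpy, scipy, OpenCV 4.12 (cv2) and the standard library are available. Lean on these libraries where they do the work, as an engineer would, in place of code of your own. Each camera call takes 0.05 s, during which the arm holds its last target. There are 200 camera calls.

## Working session

There is one attempt and no reset: what is moved stays moved. The work goes in short steps, each a Python script; the robot and the scene stay as the last script left them, time stands still between calls to the robot, and variables do not carry over. Pictures are saved under pics/ and viewed, at most 14 in all, crops included, and the job is handed in when it is done.

```bash
ls; mkdir -p pics
python3 - <<'E'
from bench import env, claw, sense, viewer, job
import cv2
for n in ("scene","top"):
    c=viewer.camera(n); cv2.imwrite(f"pics/{n}0.png",c["pixels"][...,::-1])
    print(n,{k:(v.round(3).tolist() if hasattr(v,'round') and hasattr(v,'tolist') else v) for k,v in c.items() if k!="pixels"})
s=sense(); print(s)
E
```

```text
pics
scene {'fx': 531.8234436812396, 'fy': 531.8234436812396, 'cx': 325.8479738188962, 'cy': 237.40886266222364, 'k1': -0.10320136889087966, 'R': [[-0.867, 0.498, -0.016], [0.378, 0.637, -0.671], [-0.324, -0.588, -0.741]], 't': [389.779, -126.391, 1143.681]}
top {'fx': 590.852859940888, 'fy': 590.852859940888, 'cx': 322.31399826063097, 'cy': 239.6120492706878, 'k1': -0.0022801657489963582, 'R': [[0.017, -1.0, -0.009], [-0.989, -0.016, -0.146], [0.146, 0.012, -0.989]], 't': [1.178, 437.011, 1167.662]}
{'time_s': 0.1, 'qpos': array([ 1.19860746e+00,  1.31080664e-01,  1.48919757e+00,  2.14793893e-07,
        1.52300185e+00, -8.53888804e-02]), 'qvel': array([ 0.00125346, -0.0012449 , -0.00135334, -0.00095737, -0.00036315,
        0.00152227]), 'joint_torque': array([ 1.39525728e-03, -5.70934618e+01, -5.01950741e+01, -9.54413917e-05,
        7.73563050e-03, -2.37126090e-05]), 'ee_pos': array([169.51805935, 575.02761485, 230.33737734]), 'eef_rot': array([-1.91456919e-04,  1.42908985e-01,  9.89735475e-01, -8.21702671e-04]), 'force': array([-0.41313529,  0.76049408,  0.16492478]), 'ft_torque': array([-0.05266498, -0.00760611,  0.01987159]), 'grasp_force': 0.0, 'opening': 1.0007956181125577}
```

View pics/scene0.png

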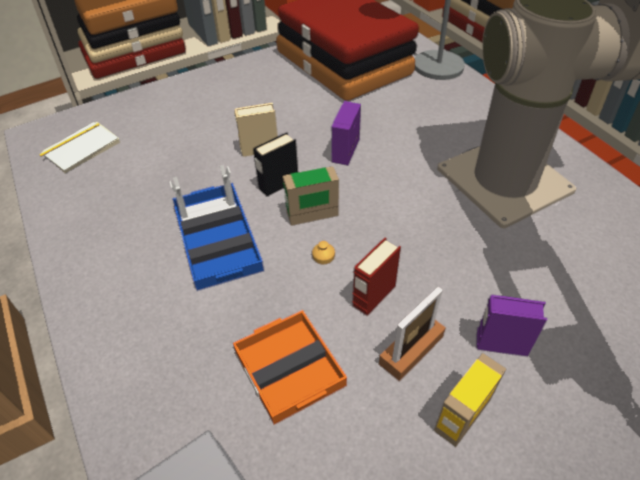

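View pics/top0.png

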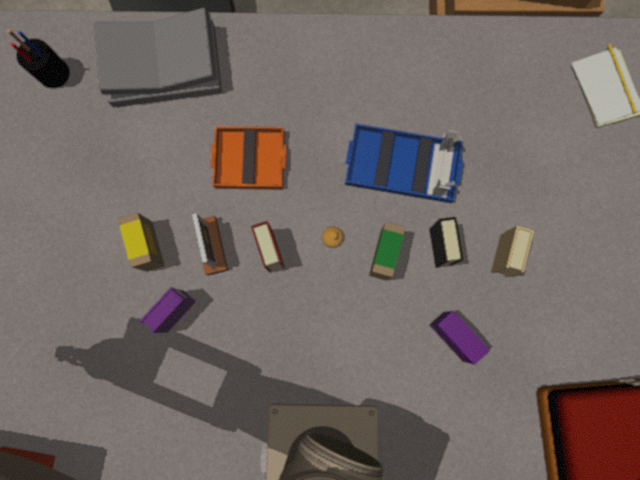

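The top picture shows these candidates:
- **Red volume:** (267,246), with red boards and a white label. The purple look-alikes at (167,310) and (461,337) are not ordered.
- **Green film box:** (388,250), buff with a green label.
- **Cream volume:** (518,250). The black one at (447,242) stays.
- **Yellow film box:** (138,240).
- **Plate:** (209,243).
- **Trays:** orange at (249,157), blue at (405,162).

I'll confirm these in enlarged crops.

```bash
cat > crop.py <<'E'
import cv2
def crop(src,dst,x0,y0,x1,y1,s,g=20):
    im=cv2.imread(src)[y0:y1,x0:x1]
    im=cv2.resize(im,None,fx=s,fy=s,interpolation=cv2.INTER_CUBIC)
    for x in range((x0//g+1)*g,x1,g):
        cv2.line(im,(int((x-x0+.5)*s),0),(int((x-x0+.5)*s),6),(0,255,255),1); cv2.putText(im,str(x),(int((x-x0)*s)-10,18),0,.4,(0,255,255),1)
    for y in range((y0//g+1)*g,y1,g):
        cv2.line(im,(0,int((y-y0+.5)*s)),(6,int((y-y0+.5)*s)),(0,255,255),1); cv2.putText(im,str(y),(8,int((y-y0)*s)+5),0,.4,(0,255,255),1)
    cv2.imwrite(dst,im)
E
python3 -c "
from crop import crop
crop('pics/top0.png','pics/topL.png',110,120,300,280,3.7)
crop('pics/top0.png','pics/topR.png',340,120,540,280,3.7)"
```

```text
(no output)
```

View pics/topL.png

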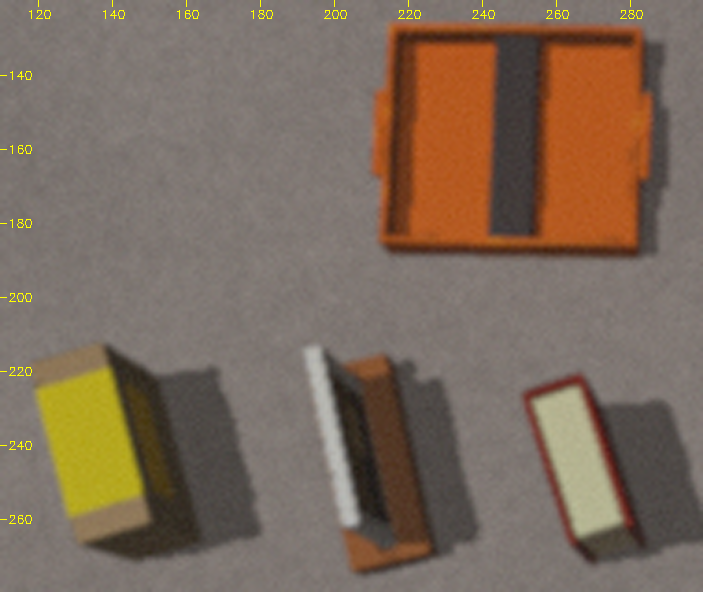

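View pics/topR.png

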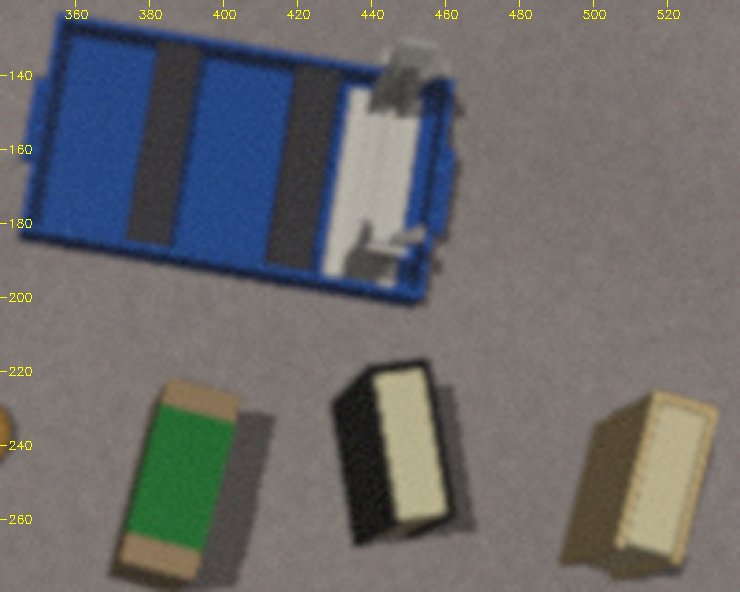

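The crops confirm the identities: yellow (138,240), plate (199,242) in its stand, red (266,243), green (388,248), black (452,240), cream (521,250). The orange tray is nearly square to the axes and the blue one is yawed, with its guides at its right end. Next I'll get rough poses from the top view.

```bash
cat > geo.py <<'E'
import numpy as np, cv2
def cam(c): return {k:(np.array(v).tolist() if k in "Rt" else v) for k,v in c.items() if k!="pixels"}
def ray(c,uv):
    """centre, directions (world) of pixels"""
    uv=np.atleast_2d(np.array(uv,float)); R=np.array(c["R"]); t=np.array(c["t"])
    K=np.array([[c["fx"],0,c["cx"]],[0,c["fy"],c["cy"]],[0,0,1]])
    n=cv2.undistortPoints(uv[:,None],K,np.array([c["k1"],0,0,0,0.]),None,None,None)[:,0] if 0 else None
    d=(uv-[c["cx"],c["cy"]])/[c["fx"],c["fy"]]; n=d.copy()
    for _ in range(20): n=d/(1+c["k1"]*(n**2).sum(1,keepdims=True))
    return -R.T@t, np.c_[n,np.ones(len(n))]@R
def onz(c,uv,z):
    o,d=ray(c,uv); return o+d*((z-o[2])/d[:,2])[:,None]
def proj(c,X):
    P=np.atleast_2d(X)@np.array(c["R"]).T+np.array(c["t"]); n=P[:,:2]/P[:,2:]
    return n*(1+c["k1"]*(n**2).sum(1,keepdims=True))*[c["fx"],c["fy"]]+[c["cx"],c["cy"]]
def tri(c1,u1,c2,u2):
    o1,d1=ray(c1,u1); o2,d2=ray(c2,u2); d1,d2=d1[0],d2[0]
    s=np.linalg.lstsq(np.c_[d1,-d2],o2-o1,rcond=None)[0]
    a,b=o1+s[0]*d1,o2+s[1]*d2; return (a+b)/2,np.linalg.norm(a-b)
def rect(P):
    """centre, yaw of the x (edges 1-2 and 0-3), sizes from corners P0 P1 P2 P3, P0P1 the short side"""
    P=np.asarray(P)[:,:2]; v=(P[0]+P[1]-P[2]-P[3])/2; w=(P[0]+P[3]-P[1]-P[2])/2
    return P.mean(0),np.arctan2(v[1],v[0]),np.linalg.norm(v),np.linalg.norm(w)
E
cat > rough.py <<'E'
import numpy as np
from bench import viewer
from geo import *
c=cam(viewer.camera("top"))
T={"yellow":(110,100,[(32,362),(102,344),(152,522),(83,545)]),"plate":(110,126,[(303,347),(320,345),(360,523),(342,527)]),
"red":(110,110,[(523,393),(583,374),(633,523),(572,543)]),"orange":(110,30,[(391,26),(642,28),(638,248),(380,244)]),
"green":(340,100,[(168,378),(240,398),(195,580),(120,563)]),"cream":(340,110,[(655,390),(718,410),(682,568),(617,548)]),
"black":(340,110,[(371,368),(428,359),(452,520),(396,535)]),"blue":(340,30,[(62,16),(453,82),(425,303),(20,238)])}
for n,(x0,z,P) in T.items():
    uv=np.array(P)/3.7+[x0-.5,119.5]; r=rect(onz(c,uv,z)); print(n,r[0].round(1),*np.round(r[1:],3))
E
python3 rough.py
python3 - <<'E'
from bench import viewer; from geo import *; import numpy as np
w=viewer.camera("wrist"); print({k:np.round(v,3).tolist() for k,v in w.items() if k!="pixels"}); R=np.array(w["R"]); print(-R.T@np.array(w["t"]), R[2])
E
```

```text
yellow [422.2 368.5] 0.331 99.628 37.275
plate [424.3 238.5] 0.261 94.588 8.97
red [416.8 114.9] 0.347 81.865 32.507
orange [610.3 165.8] 0.002 127.133 143.31
green [ 410.8 -118.8] -0.244 98.753 38.927
cream [ 413.7 -366.1] -0.256 84.4 33.686
black [ 428.9 -235.8] 0.132 85.421 29.709
blue [ 601.5 -158.6] -0.155 129.702 225.089
{'fx': 414.296, 'fy': 414.296, 'cx': 323.652, 'cy': 241.255, 'k1': -0.075, 'R': [[0.282, 0.959, -0.003], [0.919, -0.269, 0.288], [0.276, -0.084, -0.957]], 't': [-598.124, -37.838, 379.432]}
[ 98.80243246 595.60231658 372.35523522] [ 0.27592392 -0.08423456 -0.95748135]
```

```bash
cat > rob.py <<'E'
import numpy as np, json
from bench import env, claw, sense, viewer, job
def q(th): return [0.,np.cos(th/2),np.sin(th/2),0.]
E
python3 - <<'E'
from rob import *; from geo import cam; import cv2
for n,y in (("L",235),("R",-240)):
    env.move_ptp([450,y,330],q(np.pi)); env.hold(.3)
    c=viewer.camera("wrist"); json.dump(cam(c),open(f"w{n}.json","w"))
    cv2.imwrite(f"pics/w{n}.png",c["pixels"][...,::-1]); cv2.imwrite(f"pics/w{n}x.png",cv2.resize(c["pixels"][...,::-1],(800,600),interpolation=cv2.INTER_CUBIC))
print(sense()["time_s"])
json.dump(cam(viewer.camera("top")),open("top.json","w"))
E
```

```text
4.2917
```

View pics/wLx.png

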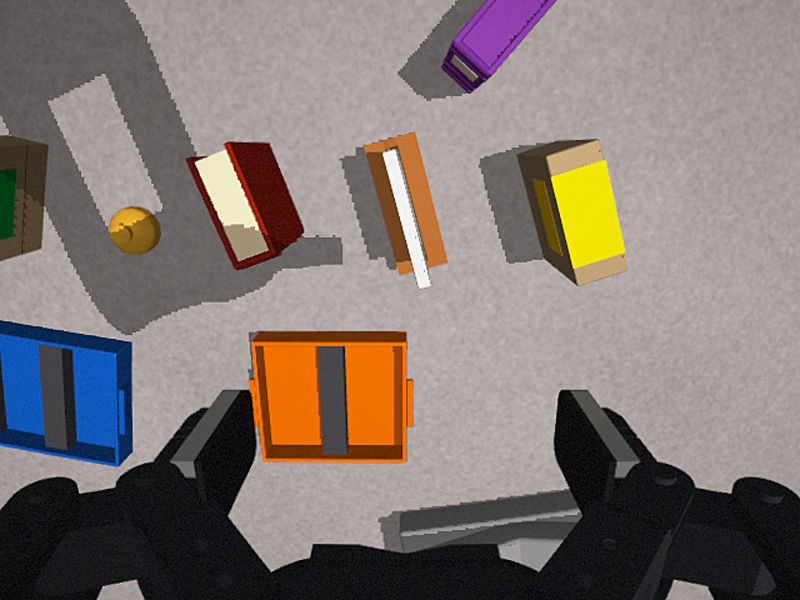

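View pics/wRx.png

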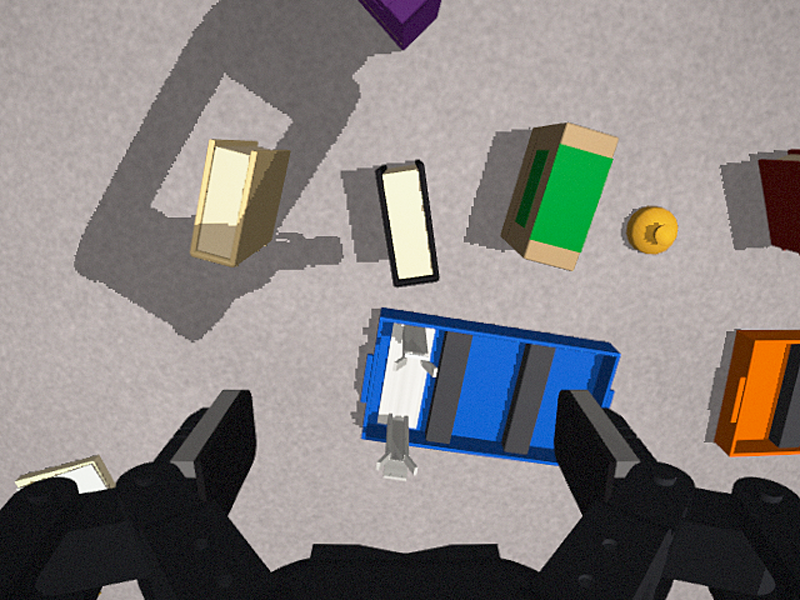

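The left wrist view shows red (232,206), plate (407,220), yellow (587,213) and the orange tray (330,402). The right one shows cream (224,203), green (562,197) and the blue tray with its guides at the left, partly behind a finger. I'll take one closer view of the blue tray and compute the stock poses.

```bash
python3 - <<'E'
from rob import *; from geo import cam; import cv2
env.move_ptp([660,-165,300],q(np.pi)); env.hold(.3)
c=viewer.camera("wrist"); json.dump(cam(c),open("wB.json","w"))
cv2.imwrite("pics/wB.png",c["pixels"][...,::-1]); cv2.imwrite("pics/wBx.png",cv2.resize(c["pixels"][...,::-1][:420],(800,525),interpolation=cv2.INTER_CUBIC))
print(sense()["time_s"])
E
cat > meas.py <<'E'
from geo import *; import json
C={n:json.load(open(f"{n}.json")) for n in ("top","wL","wR")}
T={"yellow":("wL",110,[(32,362),(102,344),(152,522),(83,545)],[(627,270),(578,285),(546,154),(599,140)],100),
"plate":("wL",110,[(303,347),(320,345),(360,523),(342,527)],[(431,287),(418,290),(382,151),(396,149)],126),
"red":("wL",110,[(523,393),(583,374),(633,523),(572,543)],[(276,254),(236,269),(188,160),(227,143)],110),
"orange":("wL",110,[(391,26),(642,28),(638,248),(380,244)],[(407,462),(261,462),(252,342),(407,342)],30),
"green":("wR",340,[(168,378),(240,398),(195,580),(120,563)],[(575,271),(524,258),(567,123),(618,138)],100),
"cream":("wR",340,[(655,390),(718,410),(682,568),(617,548)],[(235,266),(191,254),(208,139),(257,148)],110)}
for n,(w,x0,P,Q,z) in T.items():
    U=np.array(P)/3.7+[x0-.5,119.5]; V=np.array(Q)*.8-.1
    h=[tri(C["top"],u,C[w],v) for u,v in zip(U,V)]
    r=rect(onz(C[w],V,z)); print(n,"tri z",np.round([a[0][2] for a in h],0),"gap",np.round([a[1] for a in h],1),r[0].round(1),*np.round(r[1:],3))
E
python3 meas.py
```

```text
5.5917
yellow tri z [ 70.  97. 119.  91.] gap [0.  2.3 1.2 0.1] [421.7 366.7] 0.319 98.651 38.042
plate tri z [136. 139. 135. 134.] gap [1.  0.2 0.4 0.5] [424.1 236.2] 0.254 95.577 9.163
red tri z [114. 112. 110. 116.] gap [0.8 0.3 0.2 0.3] [416.4 113.6] 0.349 81.782 31.077
orange tri z [32. 37. 29. 35.] gap [0.4 0.7 1.2 0.4] [611.3 164.8] -0.009 127.777 144.009
green tri z [96. 91. 94. 91.] gap [0.8 1.3 0.2 0.8] [ 411.8 -121.9] -0.238 98.151 39.068
cream tri z [108. 129.  98. 116.] gap [2.1 0.4 2.9 1.8] [ 413.9 -368. ] -0.256 83.498 33.318
```

View pics/wBx.png

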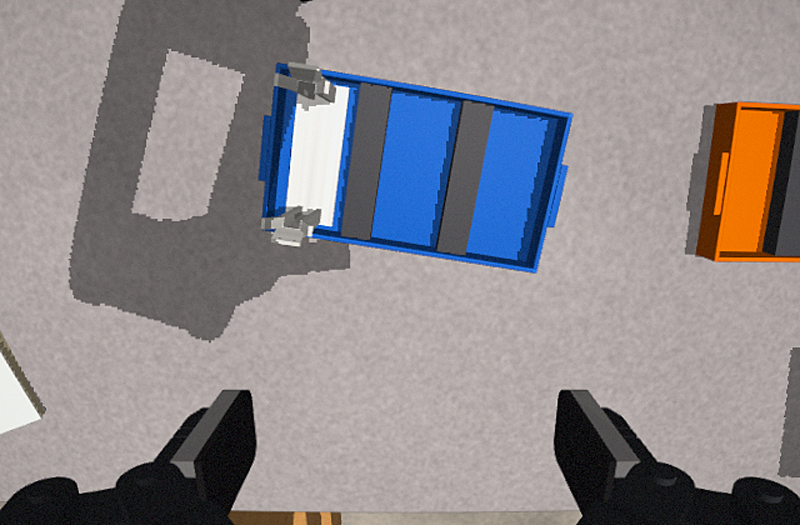

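The blue tray is fully visible: right rim corners at (573,114) and (536,272), left ones near (278,64) and (262,231), guides at (305,85) and (292,228). One crop for the guides.

```bash
python3 -c "
from crop import crop
crop('pics/wB.png','pics/wBc.png',200,40,310,205,3.6,10)"
```

```text
(no output)
```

View pics/wBc.png

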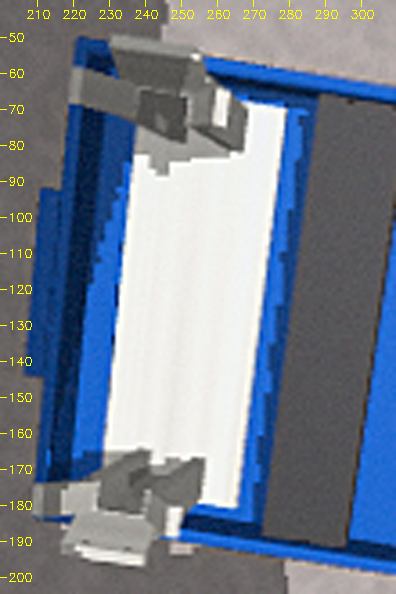

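Run:
```python
from geo import *; import json
B=json.load(open("wB.json")); top=json.load(open("top.json"))
V=np.array([(536,272),(262,231),(278,64),(573,114)])*.8-.1
U=np.array([(62,16),(453,82),(425,303),(20,238)])/3.7+[339.5,119.5]
print([ (tri(top,u,B,v)[0].round(0).tolist()) for u,v in zip(U,V[[3,2,1,0]][[3,2,1,0]])] )
U4=U # top order: +x+y,+x-y,-x-y,-x+y
for c,P in((B,V),(top,U4)):
    r=rect(onz(c,P,30)); y=r[1]; ctr=r[0]; print(ctr.round(1),np.round(r[1:],3),"rack",(ctr+[80*np.sin(y),-80*np.cos(y)]).round(1))
a=onz(B,[(231,50.5),(255,55),(219,192),(242,195.5)],95)[:,:2]; print(a.round(1)); v=a[2:].mean(0)-a[:2].mean(0); print("rack",a.mean(0),np.linalg.norm(v),np.arctan2(v[1],v[0]))
g=onz(B,[(242,165),(229,165)],8); 
w=onz(B,[(237,83),(275,70),(228,163),(264,181)],8)[:,:2]; print(w.round(1))
```

```text
[[685.0, -59.0, 27.0], [652.0, -283.0, 20.0], [523.0, -264.0, 18.0], [559.0, -36.0, 16.0]]
[ 605.4 -160.4] [-1.63000e-01  1.26523e+02  2.25592e+02] rack [ 592.4 -239.3]
[ 601.5 -158.6] [-1.55000e-01  1.29702e+02  2.25089e+02] rack [ 589.2 -237.6]
[[ 534.4 -239.6]
 [ 538.  -220.8]
 [ 646.9 -256.2]
 [ 650.  -236.6]]
rack [ 592.29331581 -238.29432732] 113.38112406463988 -0.14302929546660803
[[ 552.2 -253.5]
 [ 540.3 -215.2]
 [ 631.6 -267.1]
 [ 650.7 -230. ]]
```

```bash
cat >> rob.py <<'E'
S={"red":(416.6,114.2,.348,110,34),"green":(411.3,-120.4,-.241,100,40),"cream":(413.8,-367.,-.256,110,34),"yellow":(422,367.6,.325,100,40),"plate":(424.2,237.3,.257,126,9)}
OR=(610.8,165.3,-.003); BL=(604.,-159.6,-.158)
def bay(t,y): return t[0]-y*np.sin(t[2]),t[1]+y*np.cos(t[2]),t[2]
def fz(): return sense()["force"][2]
def pick(n,lift=150):
    x,y,a,top,w=S[n]; z=top-44
    env.move_ptp([x,y,z+65],q(np.pi+a)); env.line_to([x,y,z],v=150)
    claw.move_gripper(0.); s=sense(); print(n,"grip",round(s["opening"],3),s["grasp_force"],s["time_s"])
    env.line_to([x,y,z+lift],v=200); return z
def down(x,y,z0,z1,thr=4,step=1.):
    """lower slowly from z0 until the floor is felt, at the latest at z1"""
    env.line_to([x,y,z0],v=60); env.hold(.1); f0=fz(); z=z0
    while z>z1 and fz()-f0<thr: z-=step; env.line_to([x,y,z],v=25)
    print("floor felt: z",z,"df",round(fz()-f0,1)); return z
def place(n,t,y,lift=150):
    x,yy,a=bay(t,y); top,w=S[n][3:]; z=top-44+4
    env.move_ptp([x,yy,z+lift-4],q(np.pi+a)); env.line_to([x,yy,z+40],v=200)
    down(x,yy,z+4,z-3)
    claw.move_gripper((w+20)/85); env.line_to([x,yy,z+100],v=200); print("t",sense()["time_s"])
def shot(name,f):
    import cv2; cv2.imwrite(f,viewer.camera(name)["pixels"][...,::-1])
E
python3 - <<'E'
from rob import *
pick("red"); place("red",OR,40)
env.move_ptp([470,60,260],q(np.pi)); shot("scene","pics/s1.png")
E
python3 -c "
from crop import crop
crop('pics/s1.png','pics/s1c.png',160,150,420,430,2.1,50)"
```

```text
red grip 0.39 60.64527869224548 8.2083
floor felt: z 70.0 df 8.3
t 13.4917
```

View pics/s1c.png

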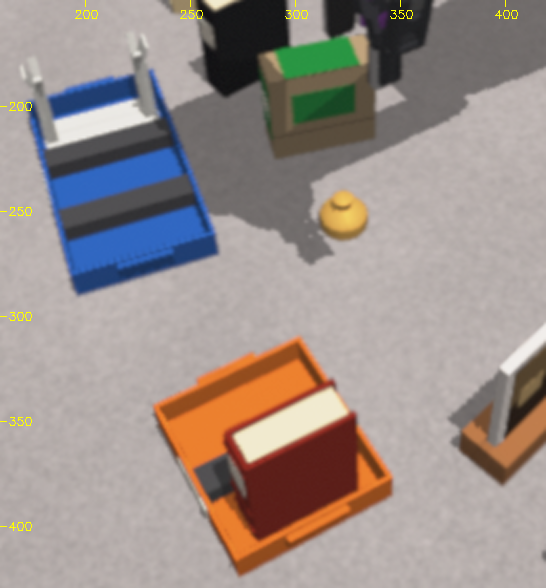

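The red volume stands upright in the orange tray's near bay (290,390 in the scene picture). Now the other three.

Run:
```python
from rob import *
pick("green"); place("green",OR,-40)
pick("cream"); place("cream",BL,2)
pick("yellow"); place("yellow",BL,82)
env.move_ptp([450,235,300],q(np.pi)); env.hold(.2)
from geo import cam
import cv2
c=viewer.camera("wrist"); json.dump(cam(c),open("wP.json","w")); cv2.imwrite("pics/wP.png",c["pixels"][...,::-1])
shot("scene","pics/s2.png"); print(sense()["time_s"])
a=cv2.resize(cv2.imread("pics/s2.png")[80:430,140:420],None,fx=1.7,fy=1.7)
b=cv2.imread("pics/wP.png")[95:260,260:390]; b=cv2.resize(b,None,fx=2.4,fy=2.4,interpolation=cv2.INTER_CUBIC)
o=np.zeros((600,800,3),np.uint8); o[:a.shape[0],:a.shape[1]]=a; o[:b.shape[0],480:480+b.shape[1]]=b; cv2.imwrite("pics/s2c.png",o)
```

```text
green grip 0.46 61.391966342926025 16.2167
floor felt: z 61.0 df 6.8
t 21.5833
cream grip 0.391 61.36882424354553 24.4333
floor felt: z 71.0 df 10.1
t 29.6833
yellow grip 0.462 61.11337423324585 32.5417
floor felt: z 61.0 df 6.5
t 38.475
40.2
```

View pics/s2c.png

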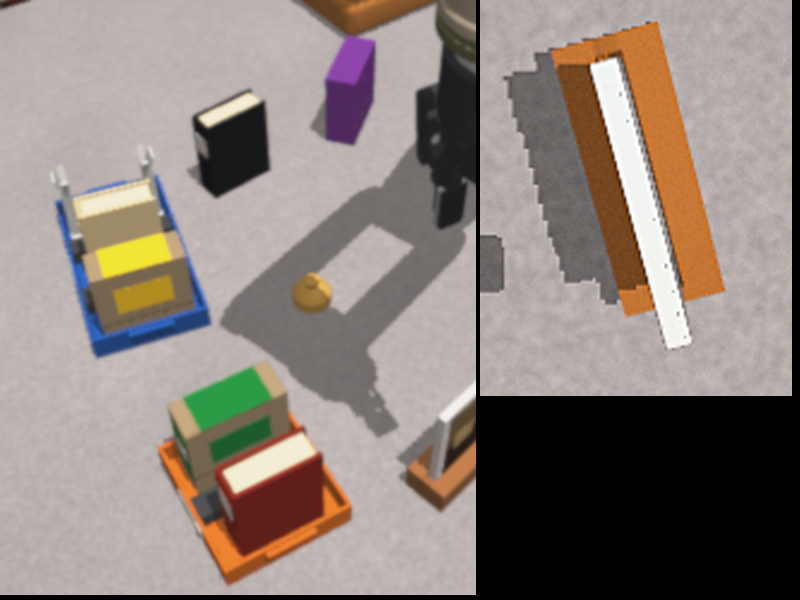

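All four stand upright in their own bays: yellow (138,265), cream (118,215), green (230,400), red (270,470). The black volume and paperweight are in place. In the right inset the plate's top edge runs from (606,60) to (679,346). I'll refine its pose from that and grip it, watching the side force.

Run:
```python
from rob import *; from geo import *
c=json.load(open("wP.json"))
P=np.array([(691,343),(667,348),(592,63),(620,57)]); uv=np.c_[260+(P[:,0]-480)/2.4-.3,95+P[:,1]/2.4-.3]
o=json.load(open("wL.json")); Q=np.array([(431,287),(418,290),(382,151),(396,149)])*.8-.1
print("tri z",[tri(c,u,json.load(open("top.json")),v)[0][2].round() for u,v in zip(uv,np.array([(303,347),(320,345),(360,523),(342,527)])/3.7+[109.5,119.5])])
r=rect(onz(c,uv,126)); print(r)
# wrist view reads y about 2 mm low against the top view: mean of the two
x,y,a=424.2,(r[0][1]+238.5)/2,(r[1]+.257)/2; z=82
env.move_ptp([x,y,z+65],q(np.pi+a)); claw.move_gripper(.5); env.line_to([x,y,z],v=100); env.hold(.2); f0=sense()["force"]
claw.move_gripper(0.); env.hold(.2); s=sense(); n=np.array([-np.sin(a),np.cos(a),0])
print(x,y,a,"opening",s["opening"],"grip",s["grasp_force"],"dF",(s["force"]-f0).round(1),"side",n@(s["force"]-f0),s["time_s"])
json.dump([x,y,a,*f0],open("pl.json","w"))
```

```text
tri z [np.float64(135.0), np.float64(133.0), np.float64(131.0), np.float64(133.0)]
(array([423.54632842, 236.53950552]), np.float64(0.2513871770908754), np.float64(94.05386231849789), np.float64(8.431932715991858))
424.2 237.51975276218513 0.2541935885454377 opening 0.09580358125638122 grip 59.057414531707764 dF [-0.  -1.5  3.1] side -1.48895653066057 42.7833
```

Run:
```python
from rob import *
from geo import cam
import cv2
x,y,a,*f0=json.load(open("pl.json"))
env.line_to([x,y,112],v=50); env.line_to([x,y,245],v=150)
env.move_ptp([520,0,245],q(np.pi)); 
X,Y,A=591.5,-238.3,-.158
env.move_ptp([X,Y,245],q(np.pi+A)); env.line_to([X,Y,180],v=80); env.hold(.3); print(sense()["opening"],sense()["force"],sense()["time_s"])
shot("scene","pics/s3.png")
c=viewer.camera("wrist"); cv2.imwrite("pics/w3.png",c["pixels"][...,::-1]); json.dump(cam(c),open("w3.json","w"))
a=cv2.resize(cv2.imread("pics/s3.png")[90:290,140:270],None,fx=2.9,fy=2.9,interpolation=cv2.INTER_CUBIC)
b=cv2.resize(c["pixels"][...,::-1],None,fx=.65,fy=.65,interpolation=cv2.INTER_AREA)
o=np.zeros((600,800,3),np.uint8); o[:a.shape[0],:a.shape[1]]=a; o[:b.shape[0],380:380+b.shape[1]]=b; cv2.imwrite("pics/s3c.png",o)
```

```text
0.09713938862062134 [ 0.0827701  -0.04466076 -2.02352845] 47.8083
```

View pics/s3c.png

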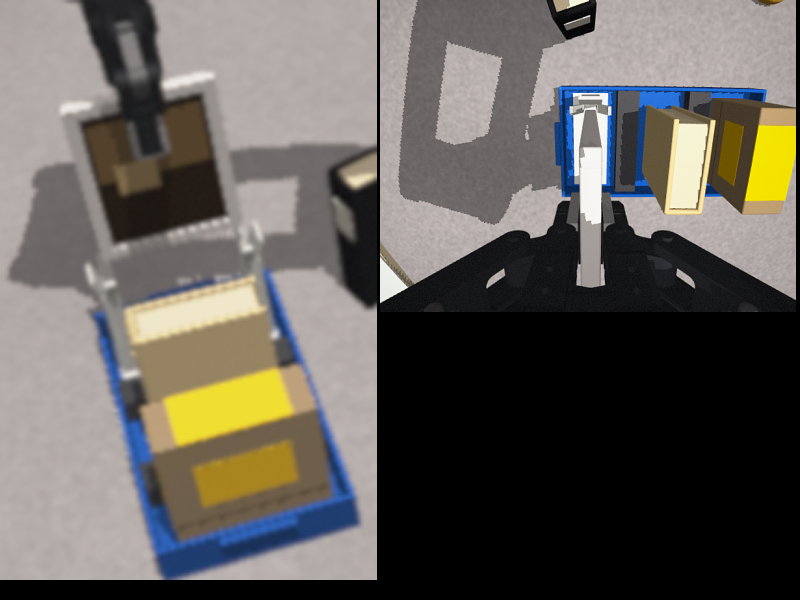

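The plate hangs upright over the guides at (150,230): its lower corners (115,245) and (235,225) sit just above the mouths, and the wrist inset shows it in line with the guides. I'll lower it with force checks.

Run:
```python
from rob import *
X,Y,A=591.5,-238.3,-.158; ex=np.array([np.cos(A),np.sin(A)]); ey=np.array([-np.sin(A),np.cos(A)])
p=np.array([X,Y]); f0=sense()["force"].copy(); z=180.
while z>83.:
    z-=3 if z>92 else 1
    env.line_to([*p,z],v=40); s=sense(); f=s["force"]-f0; lx,ly=ex@f[:2],ey@f[:2]
    if abs(lx)>2 or abs(ly)>2 or f[2]>2: print(z,"lx %.1f ly %.1f fz %.1f"%(lx,ly,f[2]),(p-[X,Y]).round(1))
    if f[2]>15 and z>90: print("jam"); break
    if f[2]>5 and z<=90: break
    p=p+ex*np.clip(lx*.05,-.5,.5)+ey*np.clip(ly*.05,-.5,.5)   # yield to the guides
print(z,p,sense()["force"],sense()["opening"],sense()["time_s"]); json.dump([*p,z],open("home.json","w"))
```

```text
84.0 lx 0.6 ly -0.8 fz 3.5 [-0.6 -1.1]
83.0 lx -3.6 ly 0.4 fz 9.8 [-0.5 -1.1]
83.0 [ 590.97334534 -239.40925354] [-3.37700249  1.51480811  7.32169267] 0.0978679499739153 57.1583
```

Run:
```python
from rob import *
import cv2
x,y,z=json.load(open("home.json"))
env.line_to([x,y,84],v=20); claw.move_gripper(.35); env.line_to([x,y,240],v=120)
env.move_ptp([480,60,320],q(np.pi)); env.hold(.5); print(sense()["time_s"])
shot("scene","pics/s4.png"); shot("top","pics/t4.png")
a=cv2.resize(cv2.imread("pics/s4.png")[110:430,140:400],None,fx=1.6,fy=1.6); b=cv2.resize(cv2.imread("pics/t4.png")[110:290,340:480],None,fx=2.6,fy=2.6,interpolation=cv2.INTER_CUBIC)
o=np.zeros((600,800,3),np.uint8); o[:a.shape[0],:a.shape[1]]=a; o[:b.shape[0],425:425+b.shape[1]]=b; cv2.imwrite("pics/s4c.png",o)
```

```text
60.95
```

View pics/s4c.png

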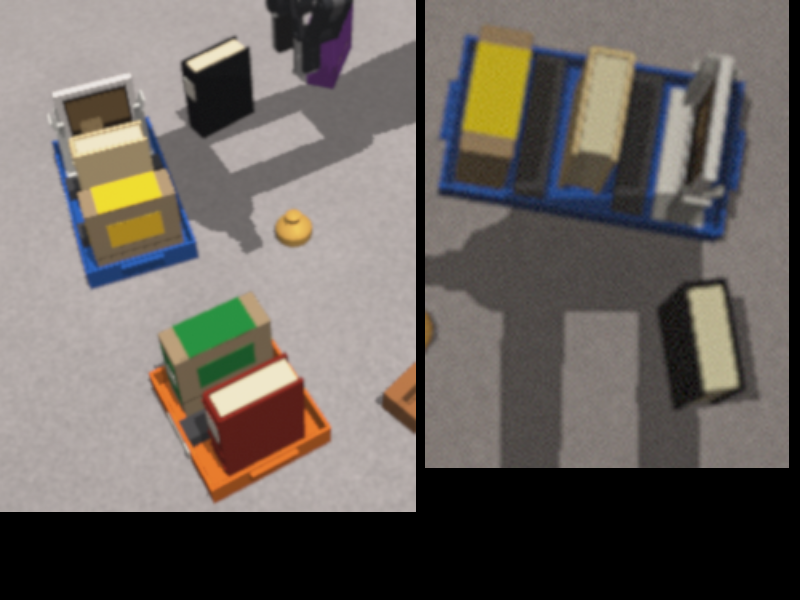

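The plate sits down between the guides at (95,110), and in the top inset at (710,125). All four other items stand upright in their bays and the bystanders haven't moved. Handing in.

```bash
python3 -c "
from bench import job; print(job.hand_in())"
```

```text
the job is handed in; nothing more can be done
None
```

I handed the job in at about 61 s on the robot's clock; no verdict came back. The final pictures show both orders made up, the plate down in its guides, and the black volume and paperweight apparently unmoved.

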